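Pack two lunch boxes at the kitchen table

TASK

Pack the two lunch boxes: the red apple, the pink-lidded yoghurt and the juice carton go into the blue box, the green apple and the snack tub into the yellow box. Lay the carton and the tub flat and lengthways in the long compartments, and stand each apple and the yoghurt upright on the floor of a free small compartment, one to a compartment. Set things down rather than dropping them, and leave the spare purple-lidded yoghurt and the mandarin where they stand.

Things in the scene. Friction and masses are not known exactly. Their poses are not given: they have to be found in the camera images.
- blue_box: Blue open lunch box, loose, 0.5 kg. Origin: centre of underside. Outside, mm: 165 (x) by 224 (y) by 45 high; floor 4 thick, walls 3, dividers 3, tops at z 38. Long compartment 159 (x) by 100 (y), centred at x 0, y -59; two small ones, each 78 by 115, centred at x +40.5 and x -40.5, y +51.5. All three start empty. Yaw within 0.2 rad.
- yellow_box: Yellow open lunch box, loose, 0.5 kg. Origin: centre of underside. Outside, mm: 165 (x) by 224 (y) by 45 high; floor 4 thick, walls 3, dividers 3, tops at z 38. Long compartment 159 (x) by 100 (y), centred at x 0, y -59; two small ones, each 78 by 115, centred at x +40.5 and x -40.5, y +51.5. The one at x -40.5 holds two fixed red cheeses, 19 high; the others are free. Yaw within 0.2 rad.
- red_apple: red apple standing stalk up on a small flat base: 60 mm across at its widest, 30 mm above its base; 55 mm high without the stalk (9 mm more, with a leaf). About 0.11 kg. Origin: centre of its underside, z up.
- green_apple: green apple standing stalk up on a small flat base: 60 mm across at its widest, 30 mm above its base; 55 mm high without the stalk (9 mm more, with a leaf). About 0.11 kg. Origin: centre of its underside, z up.
- pink_yoghurt: closed yoghurt pot with a pink lid and band, white body, standing upright on the table: 58 mm high, round, 48 mm across at the foot, widening to 55 mm at 54 mm height, lid 59 mm across and 4 mm thick at the top with a small pull tab on one side. About 0.135 kg. Origin: centre of its underside, z up.
- carton: small white drinks carton with a green band, an orange spot and a red straw on its upper face, lying flat on the table: 104 (x, its length) by 42 (y) by 36 mm high as it lies. About 0.15 kg. Origin: centre of its underside as it lies; x along its length, z up.
- tub: closed white snack tub with a teal lid, lying flat on the table: lid 96 (x, its length) by 47 (y) mm and 7 mm thick at the top, body 92 by 43 mm; 38 mm high in all. About 0.12 kg. Origin: centre of its underside; x along its length, z up.
- purple_yoghurt: closed yoghurt pot with a purple lid and band, white body, standing upright on the table: 58 mm high, round, 48 mm across at the foot, widening to 55 mm at 54 mm height, lid 59 mm across and 4 mm thick at the top with a small pull tab on one side. A spare, not to be packed. Origin: centre of its underside, z up.
- mandarin: orange mandarin, 58 mm across, 45 mm high, on a small flat base. A spare, not to be packed. Origin: centre of its underside.
Mind the look-alikes: they are no part of the job. There is more than one size of the pink_yoghurt; the job needs the smaller.

How it is judged:
By the outcome, as a careful person would: the job done as asked, in the order asked, and still so for the second after the job is handed in, with the robot touching nothing.
It also fails if it takes over 128 s, if anything falls off the work surface, if the arm or the gripper's body presses on something with over 40 N, if the wrist force passes 120 N, or if a joint passes its speed limit or range.

ROBOT

A 6-joint arm with a two-finger parallel gripper is mounted at the origin on the work surface. World frame = base frame: x ahead of the robot, y to its left, z up, the work surface at z = 0. Lengths are in m, angles in rad, forces in N, time in s.
With the tool pointing down it reaches from about 0.25 to 0.725 m from the base axis. Payload 4 kg.
Tool frame: the origin (TCP) lies midway between the tips of the shut fingers; the grasp point (between the pads) lies manip.grip_depth behind it (manip.grip_depth is the distance from the TCP to the grasp point, in m); z points along the fingers, y is the direction in which the jaws open and shut (so a half turn about z gives the same grasp; the last joint's range is limited). The gripper opens to 85 mm and grips with 20 to 120 N. Pads are 22 mm wide; open, the fingers measure 114 mm over their backs; the gripper's body (76 mm by 85 mm) begins 54 mm behind the grasp point. The pads swing forward as they close: fully open they stand 13 mm farther back than shut.
Start: joints at [1.199, 0.241, 0.005, 1.335, 0, 1.571], TCP at [0.182, 0.466, 0.231] pointing down, gripper open.
Joint ranges: [-2.72, 2.72], [-1.05, 1.87], [-1.09, 1.28], [-1.99, 2.15], [-1.42, 1.44], [-3.14, 3.14]. Speed limits (rad/s): [2.79, 2.79, 3.14, 3.14, 3.14, 3.14].

INTERFACE

Orientations are given as a unit quaternion [x, y, z, w].
In Python, from workcell import manip gives the robot as it stands. The module is installed in compiled form; this text tells all that it offers.
- The arm moves only by the tool play_rows, never from a script. Its argument "series" is a list that holds one entry, the list of rows, each a list of 7 numbers: the turn, a rotation vector about the tool's x, y, z in degrees, then the shift along the tool's x, y, z in mm, then the opening, from 0 (shut) to 1 (fully open). In form: [[[wx, wy, wz, x, y, z, claw], ...]]. A call has exactly 5 rows; each row is the pose to reach, as a shift and turn from the pose commanded when the call began, along the tool's axes at that moment; what a row does not reach only later rows make up. A row lasts 1/12 s, in which the tool goes at most 41.7 mm and 7.16 degrees, less where a joint would pass 70% of its speed; a pose out of reach is approached as far as the arm can. A call with a gripper value outside its range is refused whole. The fingers move at their own pace and stop on an object; "grip_force" is the grip in N (left out, the last holds). Time passes only in rows, so rows that repeat a pose let the fingers close, or fill a call up. It gives the time, the measured TCP pose, the force and the opening at its end, in the units of the state.
- manip.observe(): the state, without advancing time (a new reading comes with each control period).
- manip.camera(name): name is "scene" or "top" or "wrist"; returns a dict with "img" (420x560x3 uint8, red, green, blue), "z_map" (420x560 float32, m along the optical axis (not along the pixel's ray), 0 where there is no reading), "fx", "fy", "cx", "cy" (pixels), "T" (4x4, takes a point from camera to world coordinates). Camera axes: x right, y down, z forward; pixel columns grow to the right and rows downward; lengths in m; the calibration is good to about 2 mm. A picture is of the moment at which its call begins.
- manip.job_done(): hands the job in, once; it reports no verdict.
The state is a dict: "time_s": time; "q": joint angles; "qvel": joint speeds; "tau": joint torques, N m; "tool_pos": TCP position; "tool_rot": TCP orientation; "contact_force": force on the tool from outside, world axes, zero at the start; "moment": the same for the moment, N m; "finger_gap": finger opening in m.
Only numpy, scipy, OpenCV 4.12 (cv2) and the standard library are available. Lean on these libraries where they do the work, as an engineer would, in place of code of your own. Each camera call takes 0.05 s, during which the arm holds its last target.

## Working session

There is one attempt and no reset: what is moved stays moved. The work goes in short steps, Python scripts to look and compute and a tool call to move; the robot and the scene stay as the last step left them, time stands still between calls to the robot, and variables do not carry over. Pictures are saved under pics/ and viewed, and the job is handed in when it is done.

Besides the shell and the picture viewer there is one more tool, called in YAML: its name, and indented under it one key for each argument. play_rows: Moves the arm, as the interface text tells. Its arguments: {"type":"object","properties":{"series":{"type":"array","items":{"type":"array","items":{"type":"array","items":{"type":"number"}}}},"grip_force":{"type":"number"}},"required":["series"]}

```bash
mkdir -p pics; ls; cat > h.py <<'E'
import numpy as np, cv2
from workcell import manip
def save(c,n):
    cv2.imwrite(f'pics/{n}.png',c['img'][:,:,::-1])
def world(c,u,v,z=None):
    T=np.array(c['T']); 
    d=np.array([(u-c['cx'])/c['fx'],(v-c['cy'])/c['fy'],1.0])
    if z is None:
        p=d*c['z_map'][int(round(v)),int(round(u))]; return T[:3,:3]@p+T[:3,3]
    r=T[:3,:3]@d; o=T[:3,3]; return o+r*(z-o[2])/r[2]
def cloud(c):
    v,u=np.mgrid[0:420,0:560]; z=c['z_map']
    P=np.stack([(u-c['cx'])/c['fx']*z,(v-c['cy'])/c['fy']*z,z],-1)
    T=np.array(c['T']); return P@T[:3,:3].T+T[:3,3]
E
python3 - <<'E'
from h import *
s=manip.observe(); print(s); print(manip.grip_depth)
for n in ['scene','top','wrist']:
    c=manip.camera(n); save(c,n+'0'); print(n,c['fx'],c['fy'],c['cx'],c['cy'],np.round(c['T'],3).tolist())
    np.savez(f'pics/{n}0.npz',**c)
E
```

```text
pics
{'time_s': 0.0, 'q': array([ 1.19899596e+00,  2.41394967e-01,  3.72094826e-03,  1.33522242e+00,
       -6.06499307e-06,  1.57082479e+00]), 'qvel': array([-0.00293117,  0.00083775,  0.00065905, -0.00224669,  0.00027012,
        0.00031536]), 'tau': array([-5.20483118e-04, -3.72315001e+01,  2.52409583e+01,  1.69216830e-02,
        1.08506895e-04,  2.78240151e-07]), 'tool_pos': array([0.18141483, 0.46523772, 0.23042072]), 'tool_rot': array([ 1.84845159e-01,  9.82767096e-01, -1.03252510e-03, -1.91087892e-04]), 'contact_force': array([ 0.17672218,  0.42328448, -0.24417938]), 'moment': array([-0.03635963, -0.00281326,  0.06318943]), 'finger_gap': 0.08550416931672306}
0.0187
scene 488.4488922705099 488.4488922705099 282.28768705906447 208.48747118547146 [[-0.433, 0.754, -0.494, 1.123], [0.901, 0.356, -0.248, 0.261], [-0.011, -0.552, -0.834, 0.902], [0.0, 0.0, 0.0, 1.0]]
top 386.3061377716029 386.3061377716029 277.5487192609402 205.349730248316 [[0.003, -0.993, 0.118, 0.522], [-1.0, -0.004, -0.009, 0.015], [0.009, -0.118, -0.993, 0.799], [0.0, 0.0, 0.0, 1.0]]
wrist 369.56026415476856 369.56026415476856 277.79961891284563 204.64145788513042 [[0.364, 0.885, 0.291, 0.107], [0.931, -0.345, -0.116, 0.495], [-0.002, 0.314, -0.95, 0.374], [0.0, 0.0, 0.0, 1.0]]
```

View pics/scene0.png

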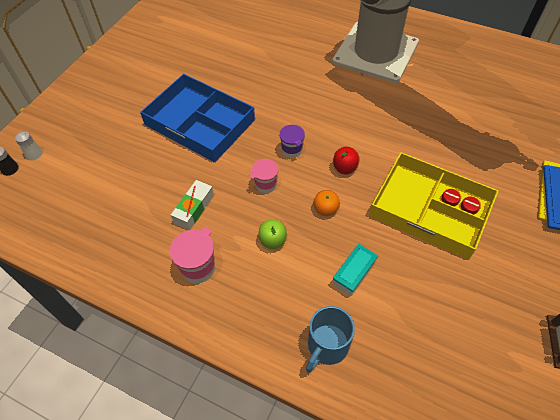

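View pics/top0.png

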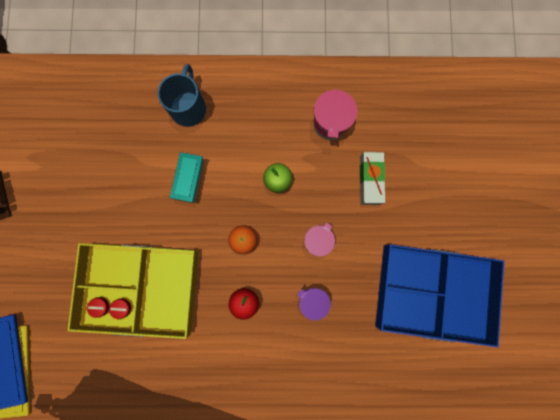

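View pics/wrist0.png

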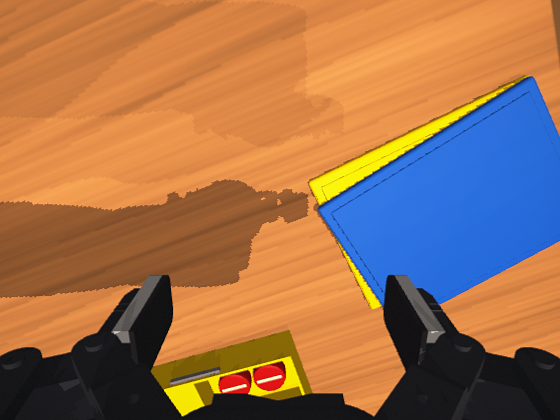

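Candidates (top image):
- Pink-lidded yoghurts: small at (320,240) and large at (335,112). I want the small one; purple at (315,303) is the spare.
- Round fruit: red apple (243,303), green apple (278,178), mandarin (242,240), which stays.
- Boxes: blue (441,295), yellow (133,290), and a stack of lids (10,365) that is not part of the job.
- Carton (374,178), tub (187,178); the mug (182,100) is clutter.

Next I'll measure these.

```bash
cat > meas.py <<'E'
from h import *
def mask(c,lo,hi):
    hsv=cv2.cvtColor(c['img'],cv2.COLOR_RGB2HSV); return cv2.inRange(hsv,np.array(lo),np.array(hi))>0
def roi(m,x0,y0,x1,y1):
    r=np.zeros_like(m); r[y0:y1,x0:x1]=m[y0:y1,x0:x1]; return r
E
python3 - <<'E'
from meas import *
for n in ['top','scene']:
    c=dict(np.load(f'pics/{n}0.npz')); P=cloud(c)
    hsv=cv2.cvtColor(c['img'],cv2.COLOR_RGB2HSV)
    if n=='top':
        R=dict(red=(225,285,263,325),green=(260,160,297,197),pink=(302,222,338,258),purple=(296,285,334,323),mand=(226,224,260,256),carton=(355,148,392,207),tub=(168,150,208,206),blue=(370,235,512,352),yellow=(60,235,205,345),bigpink=(308,86,362,142))
    else:
        R=dict(red=(330,143,362,176),green=(256,216,289,252),pink=(247,155,282,196),purple=(276,120,308,158),mand=(312,188,342,218),carton=(168,176,216,230),tub=(330,240,380,295),blue=(138,70,258,162),yellow=(365,150,500,260),bigpink=(165,225,216,284))
    for k,(a,b,x,y) in R.items():
        p=P[b:y,a:x].reshape(-1,3); zok=c['z_map'][b:y,a:x].ravel()>0; p=p[zok]
        q=p[p[:,2]>0.012]
        zt=np.percentile(q[:,2],98)
        t=q[q[:,2]>zt-0.008]
        rect=cv2.minAreaRect((t[:,:2]*1000).astype(np.float32))
        full=cv2.minAreaRect((q[:,:2]*1000).astype(np.float32))
        ct,rt=cv2.minEnclosingCircle((t[:,:2]*1000).astype(np.float32))
        print(n,k,'ztop',round(zt*1000,1),'toprect',np.round(rect[0],1),np.round(rect[1],1),round(rect[2],1),'full',np.round(full[0],1),np.round(full[1],1),round(full[2],1),'circ',np.round(ct,1),round(rt,1),len(t))
c=dict(np.load('pics/top0.npz'))
im=cv2.resize(c['img'][140:340,160:400,::-1],None,fx=3,fy=3,interpolation=cv2.INTER_CUBIC); cv2.imwrite('pics/crop0.png',im)
E
```

```text
top red ztop 61.8 toprect [420.7  73.2] [38.  36.8] 27.9 full [421.7  74. ] [57.2 56.9] 27.1 circ [420.3  74.3] 20.7 223
top green ztop 61.6 toprect [668.5   9. ] [36.6 37.9] 75.7 full [667.2   9. ] [56.5 57.1] 45.2 circ [668.1   9.6] 20.0 210
top pink ztop 60.8 toprect [542.  -71.5] [57.7 58.9] 15.5 full [542.  -71.5] [57.7 58.9] 15.5 circ [545.1 -73.2] 33.0 769
top purple ztop 60.7 toprect [422.8 -59.6] [58.8 59.6] 4.4 full [422.8 -59.6] [58.8 59.6] 4.4 circ [425.5 -57.5] 33.2 808
top mand ztop 46.5 toprect [545.  79.] [46.9 45.2] 0.5 full [544.5  78.3] [55.6 56.2] 75.8 circ [544.9  79.1] 25.1 430
top carton ztop 39.1 toprect [ 670.6 -184.5] [ 43.5 105. ] 88.2 full [ 670.4 -184.8] [ 43.5 105. ] 89.0 circ [ 670.2 -185.7] 55.0 1091
top tub ztop 41.2 toprect [668.9 192.3] [47.9 95.9] 79.1 full [668.9 192.3] [47.9 95.9] 79.1 circ [668.5 192.8] 52.2 1118
top blue ztop 47.1 toprect [ 438.6 -309.9] [225.7 171. ] 82.3 full [ 438.7 -309.9] [225.8 171. ] 82.3 circ [ 438.2 -309.9] 138.3 1075
top yellow ztop 46.7 toprect [446.7 287.8] [225.2 171. ] 86.6 full [446.6 287.7] [225.4 171.3] 86.6 ci
[... 738 characters left out ...]
 55.3] 65.5 circ [549.6  80.5] 25.0 284
scene carton ztop 39.4 toprect [ 696.  -169.4] [161.6  85.4] 31.0 full [ 696.1 -170. ] [161.3  88. ] 30.5 circ [ 683.5 -148.6] 82.2 804
scene tub ztop 40.2 toprect [672.  193.7] [47.6 97.1] 79.3 full [671.9 193.6] [47.9 97.1] 79.5 circ [672.1 192.9] 51.6 1061
scene blue ztop 44.9 toprect [ 450.  -254.2] [336.8 172.1] 82.3 full [ 450.2 -254.3] [337.1 172.1] 82.2 circ [ 450.5 -257.9] 181.8 771
scene yellow ztop 44.9 toprect [507.9 285.4] [224.3 289.9] 86.4 full [508.  285.4] [224.3 290.1] 86.4 circ [496.4 286.9] 171.6 1015
scene bigpink ztop 84.4 toprect [ 792.5 -100.2] [86.8 83.2] 35.5 full [ 771.1 -109.8] [135.1  84.1] 22.0 circ [788.4 -98.1] 47.6 1419
```

View pics/crop0.png

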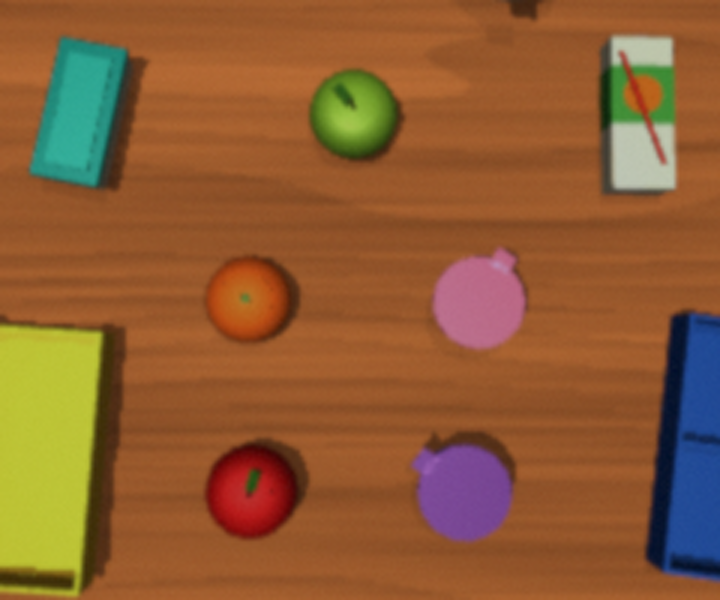

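```bash
cat > go.py <<'E'
import sys; from h import *
def plan(x,y,z,yaw):
    s=manip.observe(); p=np.array(s['tool_pos'])*1000; q=s['tool_rot']
    from scipy.spatial.transform import Rotation as R
    M=R.from_quat(q).as_matrix(); th=np.degrees(np.arctan2(M[1,1],M[0,1]))
    c=np.radians(yaw); Rt=np.array([[-np.sin(c),np.cos(c),0],[np.cos(c),np.sin(c),0],[0,0,-1]]).T
    rv=np.degrees(R.from_matrix(M.T@Rt).as_rotvec())
    d=M.T@(np.array([x,y,z])-p)
    print('t',round(s['time_s'],2),'tcp',np.round(p,1),'yaw',round(th,1),'gap',round(s['finger_gap']*1000,1),'F',np.round(s['contact_force'],1),'q',np.round(s['q'],2))
    print('DELTA rot',np.round(rv,1),'shift',np.round(d,1),'dist',round(np.linalg.norm(d),1))
if __name__=='__main__': plan(*map(float,sys.argv[1:]))
E
python3 - <<'E'
from meas import *
for n,box in [('top',(302,218,342,258)),('scene',(247,155,282,185))]:
    c=dict(np.load(f'pics/{n}0.npz'))
    P=cloud(c)
    a,b,x,y=box
    m=(P[:,:,2]>0.052)&(c['z_map']>0); m=roi(m,*box).astype(np.uint8)
    k=cv2.getStructuringElement(cv2.MORPH_ELLIPSE,(15,15)); o=cv2.morphologyEx(m,cv2.MORPH_OPEN,k)
    pts=P[o>0][:,:2]*1000; print(n,pts.mean(0),np.ptp(pts,0)); 
E
python3 go.py 423 75 110 82.3
```

```text
top [538.8016209  -68.39605826] [53.31046385 55.58502726]
scene [549.70271438 -78.91964281] [49.75121232 39.10527889]
t 0.15 tcp [181.5 465.4 230.6] yaw 68.7 gap 85.5 F [-0.2 -0.1  0.6] q [1.2  0.24 0.   1.34 0.   1.57]
DELTA rot [ -0.1  -0.  -13.6] shift [-366.9 -275.7  121.1] dist 474.6
```

play_rows:
  series:
    - [[0,0,-3,-25,-18,0,1],[0,0,-6,-55,-41,0,1],[0,0,-9,-85,-64,5,1],[0,0,-12,-115,-86,10,1],[0,0,-13.6,-145,-109,15,1]]
  grip_force: 30

```text
time_s: 0.57
tool_pos: [0.2775, 0.3102, 0.216]
tool_rot: [0.066, 0.998, -0.0, 0.0]
contact_force: [1.2, 0.7, -0.6]
finger_gap: 0.0857
```

```bash
python3 go.py 423 75 110 82.3
```

```text
t 0.57 tcp [277.5 310.2 216. ] yaw 82.5 gap 85.7 F [ 1.2  0.7 -0.6] q [ 0.84  0.08 -0.23  1.26 -0.    0.97]
DELTA rot [-0.   0.   0.2] shift [-175.  -214.1  106. ] dist 296.1
```

play_rows:
  series:
    - [[0,0,0,-22,-27,6,1],[0,0,0,-45,-55,15,1],[0,0,0,-68,-83,25,1],[0,0,0,-90,-110,40,1],[0,0,0,-112,-137,55,1]]

```text
time_s: 0.98
tool_pos: [0.3705, 0.1593, 0.1611]
tool_rot: [0.067, 0.998, 0.0, 0.001]
contact_force: [-0.0, 0.3, -0.4]
finger_gap: 0.0857
```

play_rows:
  series:
    - [[0,0,0,-22,-27,14,1],[0,0,0,-43,-53,28,1],[0,0,0,-58,-70,40,1],[0,0,0,-63,-77,48,1],[0,0,0,-63,-77,50,1]]

```text
time_s: 1.4
tool_pos: [0.4214, 0.0745, 0.1097]
tool_rot: [0.069, 0.998, -0.0, -0.001]
contact_force: [-0.7, 0.7, 0.3]
finger_gap: 0.0853
```

```bash
python3 go.py 423 75 8 82.3; python3 - <<'E'
from h import *
c=manip.camera('wrist'); save(c,'w1'); P=cloud(c)
hsv=cv2.cvtColor(c['img'],cv2.COLOR_RGB2HSV)
m=(cv2.inRange(hsv,(0,150,60),(6,255,255))|cv2.inRange(hsv,(172,150,60),(180,255,255)))
k=cv2.connectedComponentsWithStats(m)
for i,s in enumerate(k[2]): 
    if s[4]>300 and i: 
        q=P[k[1]==i]*1000; q=q[q[:,2]>25]; print(s,k[3][i], np.percentile(q,[2,50,98],axis=0).round(1).tolist())
E
```

```text
t 1.4 tcp [421.4  74.5 109.7] yaw 82.1 gap 85.3 F [-0.7  0.7  0.3] q [ 0.17  0.2  -0.38  0.99 -0.    0.31]
DELTA rot [-0.1 -0.2 -0.2] shift [ -1.8   0.8 101.7] dist 101.8
[ 232  169   93   96 6654] [277.74301172 215.19356778] [[393.3, 49.8, 32.3], [413.5, 76.5, 52.4], [441.6, 100.0, 55.9]]
```

View pics/w1.png

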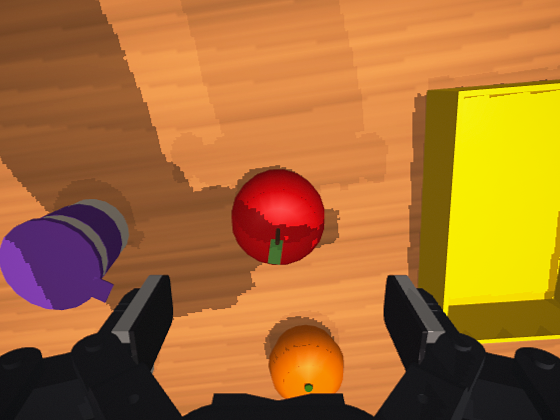

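Wrist view: the red apple at (278,215) sits centred between the open fingers, with the purple pot to the left at (55,255) and the mandarin below it at (306,365). The wrist estimate of about (423,75) agrees with the other two cameras, so I'll descend.

play_rows:
  series:
    - [[0,0,0,-2,1,22,1],[0,0,0,-2,1,48,1],[0,0,0,-2,1,74,1],[0,0,0,-2,1,92,1],[0,0,0,-2,1,101,1]]

```text
time_s: 1.87
tool_pos: [0.4219, 0.0781, 0.0089]
tool_rot: [0.066, 0.998, -0.0, -0.002]
contact_force: [-0.3, -0.0, -0.6]
finger_gap: 0.0853
```

play_rows:
  series:
    - [[0,0,0,0,0,0,0.8],[0,0,0,0,0,0,0.6],[0,0,0,0,0,0,0.5],[0,0,0,0,0,0,0.5],[0,0,0,0,0,0,0.5]]
  grip_force: 25

```text
time_s: 2.28
tool_pos: [0.4253, 0.0774, 0.0117]
tool_rot: [0.067, 0.998, 0.001, 0.001]
contact_force: [-1.2, 0.6, 4.9]
finger_gap: 0.0585
```

```bash
python3 go.py 423 75 110 82.3
```

```text
t 2.28 tcp [425.3  77.4  11.7] yaw 82.3 gap 58.5 F [-1.2  0.6  4.9] q [ 0.18  0.34 -0.51  0.72  0.    0.31]
DELTA rot [0.1 0.2 0. ] shift [  1.7  -2.5 -98.3] dist 98.4
```

play_rows:
  series:
    - [[0,0,0,0,0,-8,0.3],[0,0,0,0,0,-25,0.3],[0,0,0,0,0,-50,0.3],[0,0,0,0,0,-78,0.3],[0,0,0,0,0,-100,0.3]]

```text
time_s: 2.7
tool_pos: [0.4243, 0.0768, 0.1128]
tool_rot: [0.067, 0.998, 0.0, 0.001]
contact_force: [1.2, -0.2, -1.1]
finger_gap: 0.0581
```

```bash
python3 go.py 487 -263.5 110 82.3;python3 - <<'E'
from h import *
c=manip.camera('wrist'); save(c,'w2')
E
```

```text
t 2.7 tcp [424.3  76.8 112.8] yaw 82.3 gap 58.1 F [ 1.2 -0.2 -1.1] q [ 0.18  0.2  -0.38  0.99 -0.    0.31]
DELTA rot [ 0.   0.1 -0. ] shift [-107.8 -328.8    2.8] dist 346.0
```

View pics/w2.png

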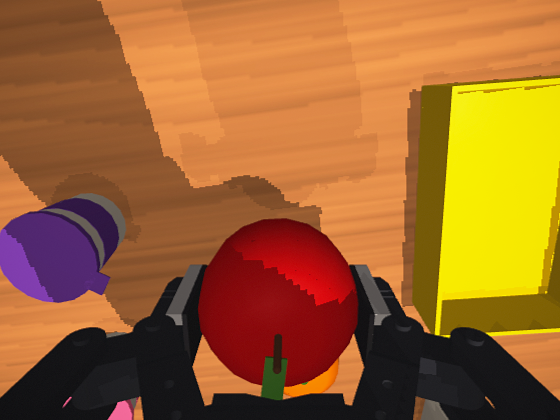

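The apple is held upright between the pads, at (278,305). Carrying it to the blue box's +x small compartment.

play_rows:
  series:
    - [[0,0,0,-6,-18,0,0.3],[0,0,0,-17,-52,0,0.3],[0,0,0,-29,-90,0,0.3],[0,0,0,-42,-128,0,0.3],[0,0,0,-54,-166,0,0.3]]

```text
time_s: 3.17
tool_pos: [0.4555, -0.0966, 0.1112]
tool_rot: [0.067, 0.998, -0.0, 0.001]
contact_force: [1.5, 0.5, -1.0]
finger_gap: 0.0581
```

play_rows:
  series:
    - [[0,0,0,-12,-37,0,0.3],[0,0,0,-25,-75,0,0.3],[0,0,0,-37,-112,0,0.3],[0,0,0,-48,-143,0,0.3],[0,0,0,-54,-163,0,0.3]]

```text
time_s: 3.58
tool_pos: [0.4874, -0.2675, 0.1109]
tool_rot: [0.069, 0.998, -0.001, 0.001]
contact_force: [0.2, 0.6, 0.2]
finger_gap: 0.0582
```

```bash
python3 go.py 487 -263.5 50 82.3;python3 - <<'E'
from h import *
from h import *
c=manip.camera('wrist'); save(c,'w3'); t=manip.camera('top'); save(t,'t3')
np.savez('pics/t3.npz',**t);np.savez('pics/w3.npz',**c)
E
```

```text
t 3.58 tcp [ 487.4 -267.5  110.9] yaw 82.1 gap 58.2 F [0.2 0.6 0.2] q [-0.5   0.43 -0.05  1.09 -0.   -0.36]
DELTA rot [-0.1  0.1 -0.2] shift [ 1.1  4.  60.9] dist 61.1
```

View pics/w3.png

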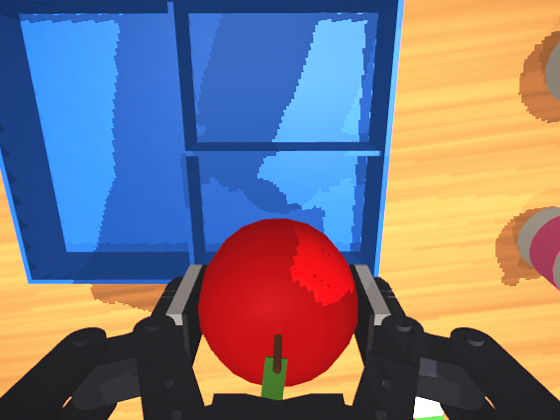

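View pics/t3.png

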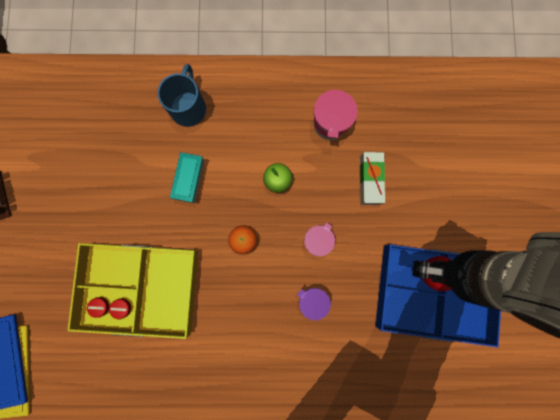

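```bash
python3 - <<'E'
from h import *
c=dict(np.load('pics/w3.npz'))
for n,u,v,z in [('divider L end',192,152,.038),('divider R end',380,153,.038),('div long top-left rim end',171,5,.038),('corner front-left out',28,282,.045)]:
    p=world(c,u,v,z)*1000; a=np.radians(-7.7); d=p[:2]-[440,-309]
    print(n,p.round(1),'box',(np.array([[np.cos(a),np.sin(a)],[-np.sin(a),np.cos(a)]])@d).round(1), (world(c,u,v)*1000).round(1))
E
```

```text
divider L end [ 439.4 -311.7   38. ] box [-0.2 -2.8] [ 439.4 -311.7   38.2]
divider R end [ 455.2 -202.4   38. ] box [  0.8 107.7] [ 455.3 -202.3   37.6]
div long top-left rim end [ 362.2 -306.4   38. ] box [-77.4  -7.8] [ 362.3 -306.3   38.3]
corner front-left out [ 506.  -431.6   45. ] box [  81.9 -112.7] [ 505.4 -430.6   46.3]
```

play_rows:
  series:
    - [[0,0,0,1,4,15,0.3],[0,0,0,1,4,35,0.3],[0,0,0,1,4,57,0.3],[0,0,0,1,4,75,0.3],[0,0,0,1,4,86,0.3]]

```text
time_s: 4.1
tool_pos: [0.485, -0.258, 0.0226]
tool_rot: [0.067, 0.998, 0.001, -0.002]
contact_force: [-2.2, 0.8, -1.1]
finger_gap: 0.0583
```

play_rows:
  series:
    - [[0,0,0,0,0,2,0.3],[0,0,0,0,0,4,0.3],[0,0,0,0,0,6,0.3],[0,0,0,0,0,8,0.3],[0,0,0,0,0,8,0.3]]

```text
time_s: 4.52
tool_pos: [0.487, -0.2599, 0.017]
tool_rot: [0.067, 0.998, -0.0, 0.001]
contact_force: [-0.1, 0.3, -0.9]
finger_gap: 0.0583
```

```bash
python3 go.py 487 -263.5 14 82.3; python3 go.py 487 -263.5 14 82.3;python3 - <<'E'
from h import *
c=manip.camera('scene'); cv2.imwrite('pics/s4.png',cv2.resize(c['img'][50:200,120:300,::-1],None,fx=4,fy=4))
E
```

```text
t 4.52 tcp [ 487.  -259.9   17. ] yaw 82.3 gap 58.3 F [-0.1  0.3 -0.9] q [-0.49  0.52 -0.18  0.87 -0.   -0.36]
DELTA rot [-0.   0.1  0. ] shift [-0.5 -3.6  3. ] dist 4.7
t 4.52 tcp [ 487.  -259.9   17. ] yaw 82.3 gap 58.3 F [-0.1  0.3 -0.9] q [-0.49  0.52 -0.18  0.87 -0.   -0.36]
DELTA rot [-0.   0.1  0. ] shift [-0.5 -3.6  3. ] dist 4.7
```

View pics/s4.png

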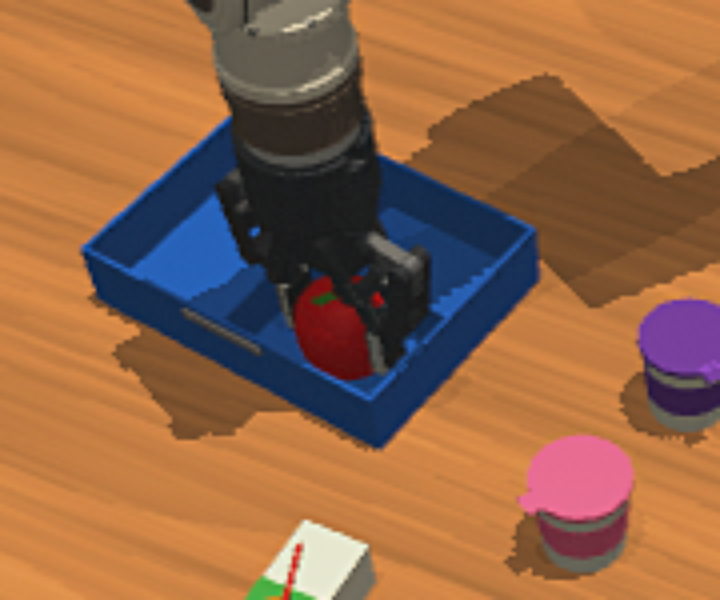

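play_rows:
  series:
    - [[0,0,0,0,-2,1,0.3],[0,0,0,0,-3,2,0.3],[0,0,0,0,-3,3,0.3],[0,0,0,0,-3,3,0.3],[0,0,0,0,-3,3,0.3]]

```text
time_s: 4.98
tool_pos: [0.4868, -0.2623, 0.0156]
tool_rot: [0.067, 0.998, 0.0, 0.001]
contact_force: [-2.6, 3.7, 12.7]
finger_gap: 0.0586
```

Contact with the floor. Releasing gently and retreating.

play_rows:
  series:
    - [[0,0,0,0,0,-1,0.3],[0,0,0,0,0,-1,0.72],[0,0,0,0,0,-1,0.8],[0,0,0,0,0,-1,0.85],[0,0,0,0,0,-1,0.85]]

```text
time_s: 5.4
tool_pos: [0.486, -0.2627, 0.0141]
tool_rot: [0.067, 0.998, 0.0, -0.0]
contact_force: [0.1, 0.3, -0.8]
finger_gap: 0.0725
```

play_rows:
  series:
    - [[0,0,0,0,0,-6,0.85],[0,0,0,0,0,-20,0.85],[0,0,0,0,0,-40,0.85],[0,0,0,0,0,-70,0.85],[0,0,0,0,0,-100,0.85]]

```text
time_s: 5.82
tool_pos: [0.4852, -0.2622, 0.1147]
tool_rot: [0.067, 0.998, 0.001, -0.001]
contact_force: [1.2, 0.6, 0.0]
finger_gap: 0.0726
```

```bash
python3 - <<'E'
from h import *
c=manip.camera('wrist'); save(c,'w5')
c=manip.camera('scene'); cv2.imwrite('pics/s5.png',cv2.resize(c['img'][50:200,120:300,::-1],None,fx=4,fy=4))
E
python3 go.py 540.5 -68.5 125 82.3
```

```text
t 5.92 tcp [ 489.6 -264.5  120.2] yaw 82.3 gap 72.4 F [ 0.3 -0.9  0.5] q [-0.5   0.41 -0.05  1.1  -0.   -0.36]
DELTA rot [-0.2  0.6 -0. ] shift [-24.2 201.1  -5.4] dist 202.6
```

View pics/s5.png

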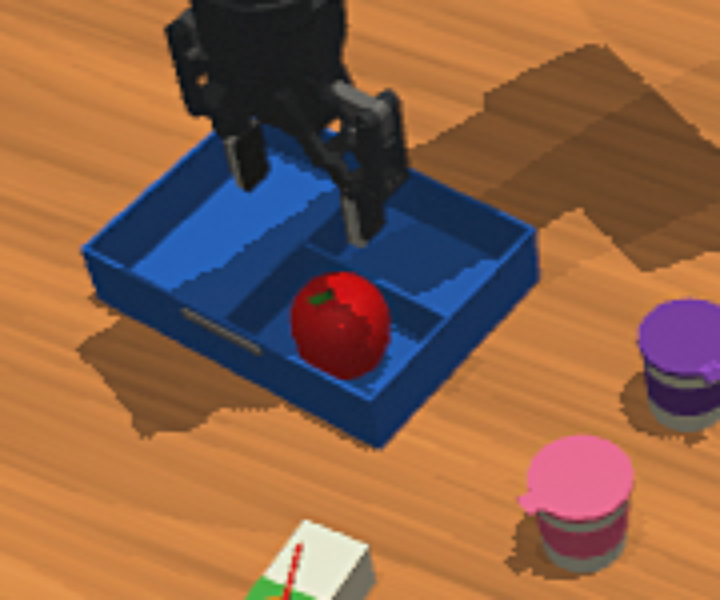

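View pics/w5.png

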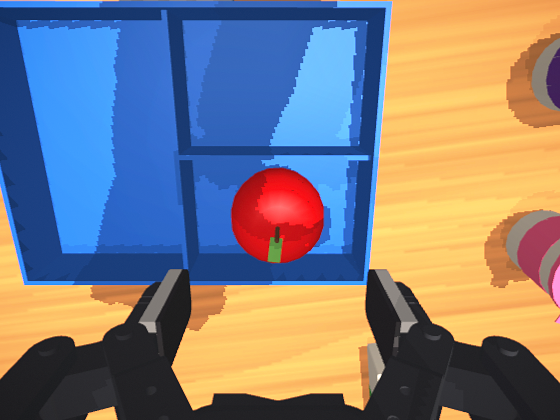

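The red apple stands upright on the floor of the +x compartment, at (278,215) in the wrist view. Next is the small pink yoghurt.

play_rows:
  series:
    - [[0,0,0,-4,32,0,1],[0,0,0,-9,73,0,1],[0,0,0,-14,114,0,1],[0,0,0,-19,154,0,1],[0,0,0,-23,190,0,1]]

```text
time_s: 6.33
tool_pos: [0.5343, -0.0753, 0.114]
tool_rot: [0.067, 0.998, 0.0, -0.0]
contact_force: [-0.5, -0.8, -0.2]
finger_gap: 0.0854
```

play_rows:
  series:
    - [[0,0,0,0,7,0,1],[0,0,0,0,9,0,1],[0,0,0,0,9,0,1],[0,0,0,0,9,0,1],[0,0,0,0,9,0,1]]

```text
time_s: 6.75
tool_pos: [0.5352, -0.07, 0.1142]
tool_rot: [0.068, 0.998, -0.0, -0.0]
contact_force: [-0.9, -0.6, -0.7]
finger_gap: 0.0856
```

```bash
python3 - <<'E'
from h import *
c=manip.camera('wrist'); save(c,'w6'); P=cloud(c)
m=((P[:,:,2]>0.055)&(P[:,:,2]<0.063)).astype(np.uint8)
hsv=cv2.cvtColor(c['img'],cv2.COLOR_RGB2HSV); m&=(cv2.inRange(hsv,(155,50,100),(176,255,255))>0)
o=cv2.morphologyEx(m,cv2.MORPH_OPEN,cv2.getStructuringElement(cv2.MORPH_ELLIPSE,(31,31)))
n,l,s,ce=cv2.connectedComponentsWithStats(o)
for i in range(1,n):
    if s[i,4]>500:
        q=P[l==i]*1000; print(s[i],ce[i],q.mean(0).round(1),np.ptp(q,0).round(1),q[:,2].mean())
E
python3 go.py 540.5 -68.5 30 82.3
```

```text
[ 241  210   39   35 1024] [260.14160156 227.16210938] [532.8 -79.8  58.3] [21.2 22.4  3.5] 58.30320371107459
t 6.8 tcp [535.2 -70.  114.2] yaw 82.2 gap 85.6 F [0.2 0.3 0.1] q [-0.13  0.4  -0.09  1.08 -0.    0.01]
DELTA rot [-0.  -0.  -0.1] shift [-5.   2.2 84.2] dist 84.4
```

View pics/w6.png

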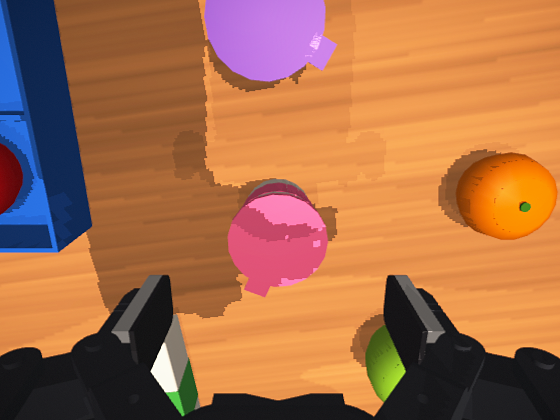

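```bash
python3 - <<'E'
from h import *
c=manip.camera('wrist')
for u,v in [(278,241),(228,241),(328,241),(278,194),(278,287)]: print((world(c,u,v,.058)*1000).round(1))
P=cloud(c); m=(P[:,:,2]>.054)&(c['z_map']<.35); m[:180]=0; m[275:]=0; m[:,:220]=0; m[:,340:]=0
q=P[m]*1000; print(q.min(0),q.max(0))
E
python3 go.py 540.5 -68.5 30 82.3
```

```text
[543.1 -70.9  58. ]
[539.  -99.9  58. ]
[547.1 -41.8  58. ]
[514.6 -66.9  58. ]
[573.5 -75.1  58. ]
[ 455.66580725 -100.90969772   54.08155872] [567.52933387 -42.2802574  257.24621276]
t 6.85 tcp [535.2 -69.9 114.3] yaw 82.2 gap 85.4 F [1.  0.3 0.2] q [-0.13  0.4  -0.09  1.08 -0.    0.01]
DELTA rot [-0.  -0.  -0.1] shift [-5.   2.1 84.3] dist 84.4
```

Wrist view: the small pink lid is centred at (278,241), 58.6 mm across, so it is the right pot. It sits at (543,-71), and its tab at (258,287) points away from the jaws.

play_rows:
  series:
    - [[0,0,0,-8,0,15,1],[0,0,0,-8,0,38,1],[0,0,0,-8,0,62,1],[0,0,0,-8,0,80,1],[0,0,0,-8,0,86,1]]

```text
time_s: 7.27
tool_pos: [0.5409, -0.0703, 0.0253]
tool_rot: [0.068, 0.998, 0.0, -0.003]
contact_force: [-0.4, -0.4, -0.9]
finger_gap: 0.0852
```

play_rows:
  series:
    - [[0,0,0,0,0,0,0.85],[0,0,0,0,0,0,0.7],[0,0,0,0,0,0,0.5],[0,0,0,0,0,0,0.4],[0,0,0,0,0,0,0.3]]
  grip_force: 30

```text
time_s: 7.68
tool_pos: [0.5445, -0.0698, 0.0296]
tool_rot: [0.067, 0.998, -0.0, 0.001]
contact_force: [-0.9, -0.3, 1.3]
finger_gap: 0.0574
```

```bash
python3 go.py 543 -70.5 130 82.3
```

```text
t 7.68 tcp [544.5 -69.8  29.6] yaw 82.3 gap 57.4 F [-0.9 -0.3  1.3] q [-0.13  0.5  -0.17  0.89 -0.    0.01]
DELTA rot [-0.   0.1 -0. ] shift [   1.1   -0.9 -100.4] dist 100.4
```

play_rows:
  series:
    - [[0,0,0,0,0,-6,0.3],[0,0,0,0,0,-22,0.3],[0,0,0,0,0,-48,0.3],[0,0,0,0,0,-78,0.3],[0,0,0,0,0,-95,0.3]]

```text
time_s: 8.1
tool_pos: [0.5446, -0.0695, 0.1268]
tool_rot: [0.067, 0.998, -0.0, 0.002]
contact_force: [-0.2, 0.1, -0.5]
finger_gap: 0.0571
```

```bash
python3 go.py 407 -253 125 82.3;python3 - <<'E'
from h import *
c=manip.camera('wrist'); save(c,'w7')
c=manip.camera('scene'); cv2.imwrite('pics/s7.png',cv2.resize(c['img'][50:240,120:340,::-1],None,fx=3,fy=3))
E
```

```text
t 8.1 tcp [544.6 -69.5 126.8] yaw 82.3 gap 57.1 F [-0.2  0.1 -0.5] q [-0.13  0.4  -0.05  1.12  0.    0.01]
DELTA rot [0.  0.2 0. ] shift [ 111.8 -200.3    1.4] dist 229.4
```

View pics/s7.png

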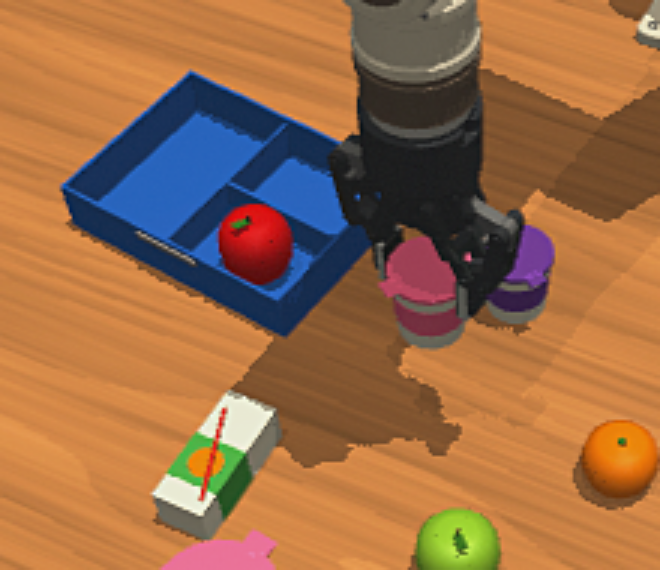

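The pink pot hangs upright in the jaws at (430,285). Moving it to the -x small compartment.

play_rows:
  series:
    - [[0,0,0,8,-14,0,0.3],[0,0,0,25,-45,0,0.3],[0,0,0,44,-79,0,0.3],[0,0,0,63,-113,0,0.3],[0,0,0,82,-147,0,0.3]]

```text
time_s: 8.62
tool_pos: [0.4406, -0.2046, 0.1222]
tool_rot: [0.066, 0.998, 0.0, -0.001]
contact_force: [-0.2, -1.1, -1.8]
finger_gap: 0.0572
```

play_rows:
  series:
    - [[0,0,0,16,-28,0,0.3],[0,0,0,26,-46,0,0.3],[0,0,0,30,-53,0,0.3],[0,0,0,30,-53,0,0.3],[0,0,0,30,-53,0,0.3]]

```text
time_s: 9.03
tool_pos: [0.4055, -0.2523, 0.1228]
tool_rot: [0.067, 0.998, 0.001, -0.0]
contact_force: [0.2, 0.5, -1.5]
finger_gap: 0.0571
```

```bash
python3 go.py 407 -253 34 82.3;python3 - <<'E'
from h import *
c=manip.camera('wrist'); save(c,'w8')
for n,u,v,z in [('x',278,100,.038)]: pass
E
```

```text
t 9.03 tcp [ 405.5 -252.3  122.8] yaw 82.3 gap 57.1 F [ 0.2  0.5 -1.5] q [-0.56  0.28 -0.24  1.05  0.   -0.42]
DELTA rot [ 0.1 -0.  -0. ] shift [-1.6 -0.6 88.8] dist 88.8
```

View pics/w8.png

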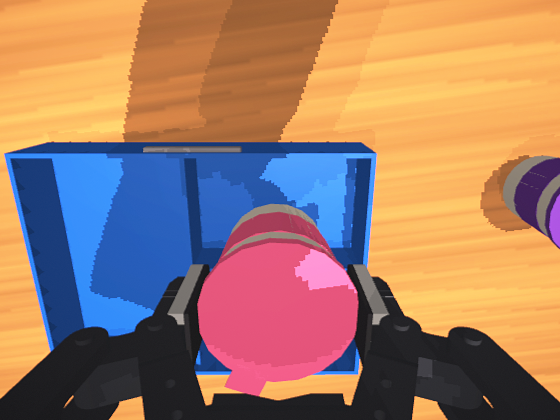

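play_rows:
  series:
    - [[0,0,0,-1,-1,15,0.3],[0,0,0,-1,-1,36,0.3],[0,0,0,-1,-1,58,0.3],[0,0,0,-1,-1,75,0.3],[0,0,0,-1,-1,82,0.3]]

```text
time_s: 9.5
tool_pos: [0.4059, -0.2514, 0.0388]
tool_rot: [0.066, 0.998, 0.001, -0.002]
contact_force: [-1.2, -0.1, -2.2]
finger_gap: 0.0573
```

play_rows:
  series:
    - [[0,0,0,0,0,1.5,0.3],[0,0,0,0,0,3,0.3],[0,0,0,0,0,4,0.3],[0,0,0,0,0,5,0.3],[0,0,0,0,0,5,0.3]]

```text
time_s: 9.92
tool_pos: [0.4072, -0.2541, 0.0371]
tool_rot: [0.067, 0.998, -0.0, 0.001]
contact_force: [0.0, 0.0, -0.6]
finger_gap: 0.0575
```

play_rows:
  series:
    - [[0,0,0,0,0,1,0.3],[0,0,0,0,0,2,0.3],[0,0,0,0,0,2,0.3],[0,0,0,0,0,2,0.3],[0,0,0,0,0,2,0.3]]

```text
time_s: 10.33
tool_pos: [0.4065, -0.2539, 0.0344]
tool_rot: [0.067, 0.998, -0.0, 0.0]
contact_force: [0.7, -0.4, -1.4]
finger_gap: 0.0571
```

play_rows:
  series:
    - [[0,0,0,0,0,0.7,0.3],[0,0,0,0,0,1.5,0.3],[0,0,0,0,0,2,0.3],[0,0,0,0,0,2,0.3],[0,0,0,0,0,2,0.3]]

```text
time_s: 10.75
tool_pos: [0.4071, -0.2542, 0.0335]
tool_rot: [0.067, 0.998, -0.0, 0.001]
contact_force: [-1.6, 0.2, 7.8]
finger_gap: 0.0574
```

Floor contact at 7.8 N. Releasing.

play_rows:
  series:
    - [[0,0,0,0,0,-0.5,0.6],[0,0,0,0,0,-0.5,0.72],[0,0,0,0,0,-0.5,0.85],[0,0,0,0,0,-0.5,0.85],[0,0,0,0,0,-0.5,0.85]]

```text
time_s: 11.17
tool_pos: [0.4064, -0.2538, 0.0326]
tool_rot: [0.067, 0.998, 0.0, -0.0]
contact_force: [-0.4, 0.6, -0.1]
finger_gap: 0.0729
```

play_rows:
  series:
    - [[0,0,0,0,0,-6,0.85],[0,0,0,0,0,-20,0.85],[0,0,0,0,0,-45,0.85],[0,0,0,0,0,-75,0.85],[0,0,0,0,0,-90,0.85]]

```text
time_s: 11.58
tool_pos: [0.4077, -0.2546, 0.1261]
tool_rot: [0.067, 0.998, -0.001, 0.002]
contact_force: [1.2, 0.1, -0.3]
finger_gap: 0.0723
```

```bash
python3 - <<'E'
from h import *
c=manip.camera('wrist'); save(c,'w9')
c=manip.camera('scene'); cv2.imwrite('pics/s9.png',cv2.resize(c['img'][50:240,120:340,::-1],None,fx=3,fy=3))
E
python3 go.py 672 -184 110 88.6
```

```text
t 11.68 tcp [ 408.8 -255.2  126.3] yaw 82.3 gap 72.6 F [ 1.  -0.1 -0. ] q [-0.56  0.27 -0.24  1.05 -0.   -0.42]
DELTA rot [-0.2  0.4 -6.3] shift [-251.2  105.9   17.6] dist 273.2
```

View pics/s9.png

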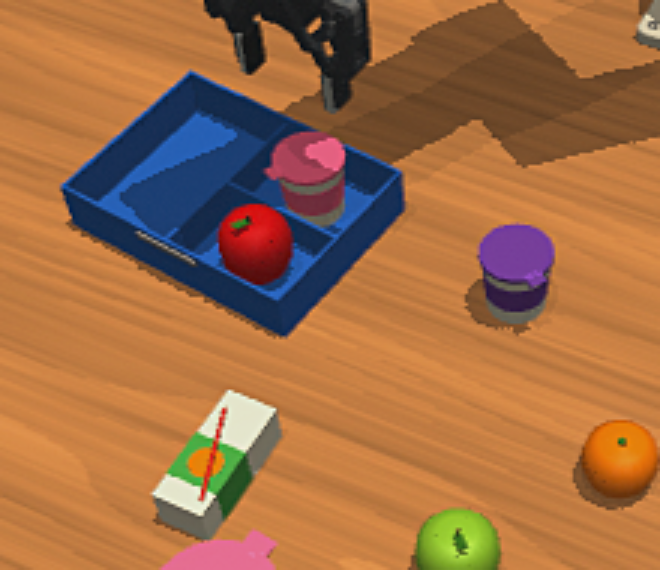

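The yoghurt stands upright in the -x compartment, beside the apple. Now the carton.

play_rows:
  series:
    - [[0,0,-1,-22,9,0,1],[0,0,-3,-58,24,0,1],[0,0,-5,-94,40,0,1],[0,0,-6.3,-130,55,0,1],[0,0,-6.3,-166,70,0,1]]

```text
time_s: 12.1
tool_pos: [0.5812, -0.2059, 0.1217]
tool_rot: [0.012, 1.0, 0.0, -0.001]
contact_force: [0.3, -1.0, 0.9]
finger_gap: 0.0854
```

```bash
python3 go.py 672 -184 110 88.6
```

```text
t 12.1 tcp [ 581.2 -205.9  121.7] yaw 88.6 gap 85.4 F [ 0.3 -1.   0.9] q [-0.34  0.53  0.15  1.19 -0.   -0.32]
DELTA rot [ 0.  -0.1  0. ] shift [-90.2  24.   11.5] dist 94.1
```

play_rows:
  series:
    - [[0,0,0,-30,8,4,1],[0,0,0,-60,16,8,1],[0,0,0,-80,21,11,1],[0,0,0,-87,23,11,1],[0,0,0,-87,23,11,1]]

```text
time_s: 12.52
tool_pos: [0.6684, -0.1847, 0.1095]
tool_rot: [0.011, 1.0, 0.0, -0.001]
contact_force: [-0.4, -0.6, 1.1]
finger_gap: 0.0853
```

```bash
python3 - <<'E'
from h import *
c=manip.camera('wrist'); save(c,'w10'); P=cloud(c)
m=((P[:,:,2]>0.028)&(P[:,:,2]<0.048)&(c['z_map']>0)).astype(np.uint8)
n,l,s,ce=cv2.connectedComponentsWithStats(m)
for i in range(1,n):
    if s[i,4]>800:
        q=(P[l==i]*1000).astype(np.float32); print(s[i],cv2.minAreaRect(q[:,:2]),np.median(q[:,2]))
E
python3 go.py 672 -184 5 88.6
```

```text
t 12.57 tcp [ 667.3 -185.4  110.1] yaw 88.6 gap 85.6 F [-0.3  0.1  0.3] q [-0.27  0.7   0.41  1.28 -0.   -0.25]
DELTA rot [ 0.  -0.2  0. ] shift [ -5.    1.5 105.1] dist 105.2Traceback (most recent call last):
  File "<stdin>", line 7, in <module>
cv2.error: OpenCV(4.12.0) /io/opencv/modules/imgproc/src/convhull.cpp:143: error: (-215:Assertion failed) total >= 0 && (depth == CV_32F || depth == CV_32S) in function 'convexHull'
```

View pics/w10.png

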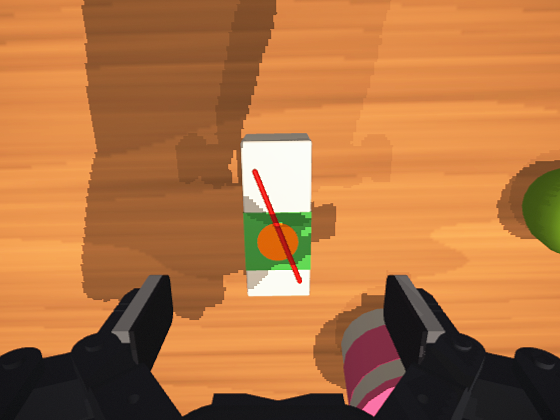

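```bash
python3 - <<'E'
from h import *
c=manip.camera('wrist')
for u,v in [(243,140),(312,140),(248,296),(310,296),(278,215)]: print((world(c,u,v,.036)*1000).round(1),(world(c,min(u,308) if u>300 else u+4,v+ (3 if v<200 else -3))*1000).round(1))
E
python3 go.py 672 -184 5 88.6
```

```text
[ 618.2 -204.4   36. ] [ 619.8 -202.1   36.9]
[ 619.2 -164.1   36. ] [ 620.9 -166.4   35.8]
[ 722.7 -206.7   36. ] [ 720.7 -204.    35.6]
[ 723.7 -165.    36. ] [ 721.3 -166.3   36.2]
[ 665.3 -185.1   36. ] [ 663.5 -182.6   35.7]
t 12.62 tcp [ 666.7 -185.9  110.8] yaw 88.6 gap 85.3 F [ 0.5  0.3 -0.7] q [-0.27  0.69  0.41  1.28 -0.   -0.25]
DELTA rot [ 0.  -0.1 -0. ] shift [ -5.5   2.  105.8] dist 105.9
```

Wrist view: the carton lies between the fingers, spanning (243..312, 140..296), centred at (671,-185) and 104 × 41 mm. The large pink pot at (375,380) is clear of the right finger.

play_rows:
  series:
    - [[0,0,0,-4,1,20,1],[0,0,0,-4,1,46,1],[0,0,0,-4,1,74,1],[0,0,0,-4,1,96,1],[0,0,0,-4,1,104,1]]

```text
time_s: 13.03
tool_pos: [0.6676, -0.1851, 0.0041]
tool_rot: [0.013, 1.0, 0.001, -0.004]
contact_force: [-0.5, -0.2, -0.2]
finger_gap: 0.0855
```

play_rows:
  series:
    - [[0,0,0,0,0,0,0.75],[0,0,0,0,0,0,0.5],[0,0,0,0,0,0,0.3],[0,0,0,0,0,0,0.2],[0,0,0,0,0,0,0.2]]
  grip_force: 30

```text
time_s: 13.45
tool_pos: [0.6737, -0.1855, 0.0107]
tool_rot: [0.012, 1.0, -0.001, 0.002]
contact_force: [-1.0, -0.6, 4.8]
finger_gap: 0.0416
```

play_rows:
  series:
    - [[0,0,0,0,0,0,0.2],[0,0,0,0,0,-8,0.2],[0,0,0,0,0,-30,0.2],[0,0,0,0,0,-60,0.2],[0,0,0,0,0,-85,0.2]]

```text
time_s: 13.87
tool_pos: [0.6714, -0.1847, 0.0939]
tool_rot: [0.012, 1.0, 0.0, -0.001]
contact_force: [0.7, -1.2, -1.4]
finger_gap: 0.0415
```

```bash
python3 go.py 432 -367.5 100 82.3;python3 - <<'E'
from h import *
c=manip.camera('wrist'); save(c,'w11')
E
```

```text
t 13.87 tcp [ 671.4 -184.7   93.9] yaw 88.6 gap 41.5 F [ 0.7 -1.2 -1.4] q [-0.27  0.71  0.39  1.25 -0.   -0.24]
DELTA rot [ 0.  -0.1  6.3] shift [ 234.9 -188.6   -5.9] dist 301.3
```

View pics/w11.png

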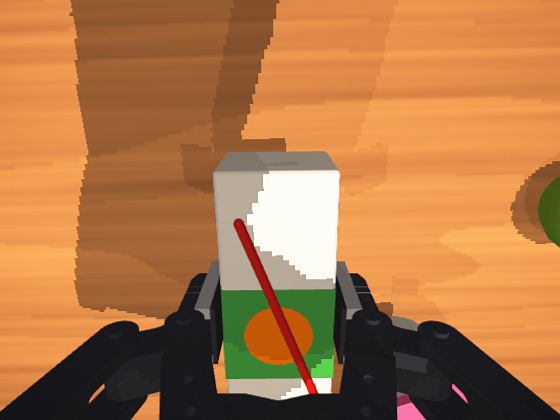

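The carton is held level. Carrying it to the blue box's long compartment.

play_rows:
  series:
    - [[0,0,1,14,-11,-4,0.2],[0,0,2.5,40,-32,-8,0.2],[0,0,4,68,-55,-10,0.2],[0,0,5.5,97,-78,-10,0.2],[0,0,6.3,126,-101,-10,0.2]]

```text
time_s: 14.33
tool_pos: [0.5423, -0.2832, 0.103]
tool_rot: [0.067, 0.998, -0.0, 0.0]
contact_force: [-0.1, 0.0, -1.2]
finger_gap: 0.0416
```

```bash
python3 go.py 432 -367.5 104 82.3
```

```text
t 14.33 tcp [ 542.3 -283.2  103. ] yaw 82.3 gap 41.6 F [-0.1  0.  -1.2] q [-0.48  0.54  0.11  1.14 -0.   -0.35]
DELTA rot [-0.  0. -0.] shift [ 98.  -98.3  -1. ] dist 138.8
```

play_rows:
  series:
    - [[0,0,0,27,-27,0,0.2],[0,0,0,54,-54,0,0.2],[0,0,0,80,-80,0,0.2],[0,0,0,94,-93,0,0.2],[0,0,0,96,-95,0,0.2]]

```text
time_s: 14.75
tool_pos: [0.432, -0.3661, 0.1029]
tool_rot: [0.07, 0.998, -0.0, -0.001]
contact_force: [0.8, 0.9, -1.4]
finger_gap: 0.0418
```

```bash
python3 - <<'E'
from h import *
c=manip.camera('wrist'); save(c,'w12');np.savez('pics/w12.npz',**c)
E
python3 go.py 432 -367.5 12 82.3
```

```text
t 14.8 tcp [ 433.4 -365.5  103. ] yaw 82.1 gap 41.4 F [ 0.2  0.4 -0.6] q [-0.7   0.46 -0.03  1.09 -0.   -0.56]
DELTA rot [-0.  -0.  -0.2] shift [ 1.1 -2.2 91. ] dist 91.0
```

View pics/w12.png

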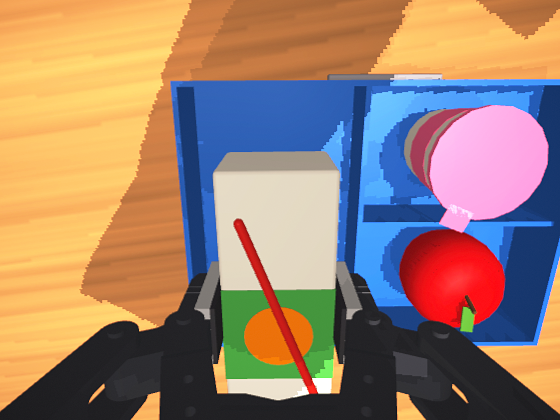

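play_rows:
  series:
    - [[0,0,0,1,-2,15,0.2],[0,0,0,1,-2,36,0.2],[0,0,0,1,-2,58,0.2],[0,0,0,1,-2,75,0.2],[0,0,0,1,-2,82,0.2]]

```text
time_s: 15.22
tool_pos: [0.434, -0.3638, 0.0181]
tool_rot: [0.066, 0.998, 0.001, -0.002]
contact_force: [0.3, 0.4, -2.3]
finger_gap: 0.0413
```

play_rows:
  series:
    - [[0,0,0,0,0,1.5,0.2],[0,0,0,0,0,3,0.2],[0,0,0,0,0,4.5,0.2],[0,0,0,0,0,6,0.2],[0,0,0,0,0,6,0.2]]

```text
time_s: 15.63
tool_pos: [0.435, -0.3663, 0.0156]
tool_rot: [0.067, 0.998, -0.0, 0.001]
contact_force: [-0.1, -1.2, 0.2]
finger_gap: 0.0417
```

```bash
python3 go.py 432 -367.5 12 82.3
```

```text
t 15.63 tcp [ 435.  -366.3   15.6] yaw 82.3 gap 41.7 F [-0.1 -1.2  0.2] q [-0.7   0.55 -0.13  0.89  0.   -0.57]
DELTA rot [-0.   0.1  0. ] shift [ 2.8 -1.6  3.6] dist 4.8
```

play_rows:
  series:
    - [[0,0,0,1,-1,1,0.2],[0,0,0,2,-1,2,0.2],[0,0,0,2,-1,3,0.2],[0,0,0,2,-1,3,0.2],[0,0,0,2,-1,3,0.2]]

```text
time_s: 16.05
tool_pos: [0.434, -0.3673, 0.0146]
tool_rot: [0.067, 0.998, -0.001, 0.002]
contact_force: [0.2, 2.9, 10.2]
finger_gap: 0.0416
```

Contact at 10 N. Opening just enough to clear (pads to 60 mm).

play_rows:
  series:
    - [[0,0,0,0,0,-0.7,0.45],[0,0,0,0,0,-0.7,0.55],[0,0,0,0,0,-0.7,0.68],[0,0,0,0,0,-0.7,0.68],[0,0,0,0,0,-0.7,0.68]]

```text
time_s: 16.47
tool_pos: [0.4319, -0.3667, 0.0122]
tool_rot: [0.067, 0.998, 0.0, -0.0]
contact_force: [-0.8, -0.5, 1.0]
finger_gap: 0.0581
```

play_rows:
  series:
    - [[0,0,0,0,0,-6,0.68],[0,0,0,0,0,-20,0.68],[0,0,0,0,0,-45,0.68],[0,0,0,0,0,-80,0.68],[0,0,0,0,0,-105,0.68]]

```text
time_s: 16.88
tool_pos: [0.4324, -0.3669, 0.1198]
tool_rot: [0.067, 0.998, -0.0, 0.0]
contact_force: [0.4, -0.4, 0.1]
finger_gap: 0.0581
```

```bash
python3 - <<'E'
from h import *
c=manip.camera('wrist'); save(c,'w13')
E
python3 go.py 670.5 10 115 85
```

```text
t 16.93 tcp [ 435.  -369.1  125.3] yaw 82.3 gap 58.1 F [ 2.1 -1.9  3.6] q [-0.7   0.44  0.    1.13 -0.   -0.57]
DELTA rot [-0.3  0.5 -2.7] shift [-182.4  407.3    9.5] dist 446.4
```

View pics/w13.png

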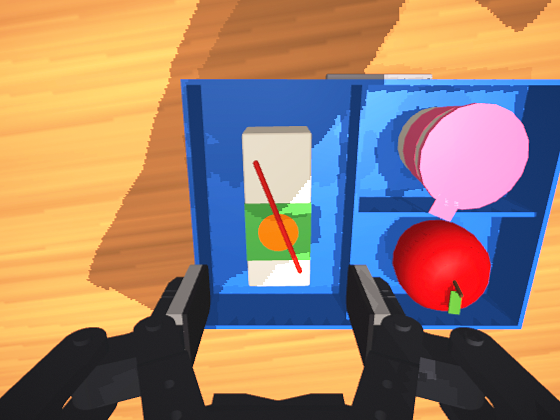

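The carton lies flat and lengthways in the blue box, at (278,205). Now the green apple.

play_rows:
  series:
    - [[0,0,-1,-10,22,0,1],[0,0,-2,-26,58,0,1],[0,0,-3,-43,95,0,1],[0,0,-4.3,-60,132,0,1],[0,0,-4.3,-77,169,0,1]]

```text
time_s: 17.35
tool_pos: [0.5318, -0.2083, 0.1177]
tool_rot: [0.03, 1.0, -0.0, 0.0]
contact_force: [0.6, 0.0, 0.4]
finger_gap: 0.0853
```

```bash
python3 go.py 670.5 10 115 86.6
```

```text
t 17.35 tcp [ 531.8 -208.3  117.7] yaw 86.6 gap 85.3 F [0.6 0.  0.4] q [-0.37  0.45  0.    1.12 -0.   -0.31]
DELTA rot [-0.  0. -0.] shift [-125.5  226.2    2.7] dist 258.6
```

play_rows:
  series:
    - [[0,0,0,-17,31,0,1],[0,0,0,-35,63,0,1],[0,0,0,-52,94,0,1],[0,0,0,-70,126,0,1],[0,0,0,-87,157,0,1]]

```text
time_s: 17.77
tool_pos: [0.6281, -0.0562, 0.1175]
tool_rot: [0.03, 1.0, -0.0, -0.0]
contact_force: [0.6, -0.4, 0.3]
finger_gap: 0.0855
```

play_rows:
  series:
    - [[0,0,0,-17,31,0,1],[0,0,0,-30,55,0,1],[0,0,0,-36,66,2,1],[0,0,0,-36,66,2,1],[0,0,0,-36,66,2,1]]

```text
time_s: 18.18
tool_pos: [0.6667, 0.0058, 0.1147]
tool_rot: [0.029, 1.0, -0.0, -0.001]
contact_force: [0.3, -0.1, -0.3]
finger_gap: 0.0854
```

```bash
python3 - <<'E'
from h import *
c=manip.camera('wrist'); save(c,'w14'); P=cloud(c)
hsv=cv2.cvtColor(c['img'],cv2.COLOR_RGB2HSV)
m=cv2.inRange(hsv,(35,120,60),(55,255,255)); m[:,:180]=0
n,l,s,ce=cv2.connectedComponentsWithStats(m)
for i in range(1,n):
    if s[i,4]>500: q=P[l==i]*1000; q=q[q[:,2]>25]; print(s[i],np.percentile(q,[1,50,99],axis=0).round(1).tolist())
E
python3 go.py 670.5 10 8 86.6
```

```text
[ 239  172   90   93 6567] [[641.1, -16.7, 31.2], [662.8, 9.3, 52.6], [692.0, 35.5, 62.8]]
t 18.23 tcp [666.4   4.9 115. ] yaw 86.6 gap 85.7 F [ 0.1  0.6 -0.3] q [ 0.01  0.64  0.31  1.25 -0.    0.07]
DELTA rot [-0.  -0.1 -0. ] shift [ -3.9   5.4 107. ] dist 107.2
```

View pics/w14.png

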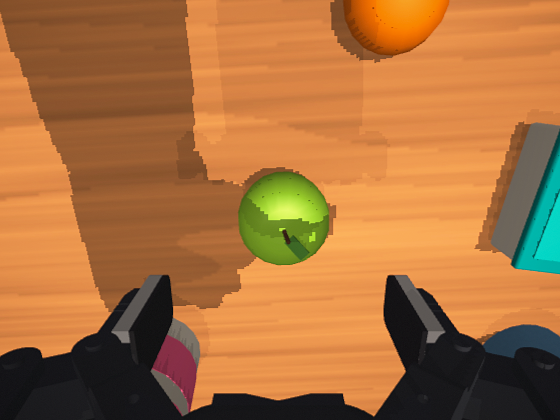

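Wrist view: the green apple at (284,218), measured at (671,9.4), which agrees with the other cameras. Descending.

play_rows:
  series:
    - [[0,0,0,-4,5,20,1],[0,0,0,-4,5,46,1],[0,0,0,-4,5,74,1],[0,0,0,-4,5,97,1],[0,0,0,-4,5,106,1]]

```text
time_s: 18.65
tool_pos: [0.6679, 0.0082, 0.0056]
tool_rot: [0.031, 1.0, -0.0, -0.004]
contact_force: [0.1, 0.2, -0.3]
finger_gap: 0.0857
```

play_rows:
  series:
    - [[0,0,0,0,0,0,0.85],[0,0,0,0,0,0,0.7],[0,0,0,0,0,0,0.5],[0,0,0,0,0,0,0.4],[0,0,0,0,0,0,0.3]]
  grip_force: 25

```text
time_s: 19.07
tool_pos: [0.6727, 0.0105, 0.0113]
tool_rot: [0.03, 1.0, 0.0, 0.002]
contact_force: [0.1, 0.3, -0.9]
finger_gap: 0.0583
```

play_rows:
  series:
    - [[0,0,0,0,0,0,0.3],[0,0,0,0,0,-8,0.3],[0,0,0,0,0,-30,0.3],[0,0,0,0,0,-65,0.3],[0,0,0,0,0,-100,0.3]]

```text
time_s: 19.48
tool_pos: [0.6701, 0.0107, 0.1095]
tool_rot: [0.03, 1.0, -0.0, -0.002]
contact_force: [1.1, 0.6, -1.2]
finger_gap: 0.0579
```

```bash
python3 - <<'E'
from h import *
c=manip.camera('wrist'); save(c,'w15')
E
python3 go.py 492 337.5 110 86.6
```

```text
t 19.53 tcp [675.2  10.8 119.8] yaw 86.6 gap 58.2 F [ 3.2 -0.6  5.4] q [0.02 0.64 0.33 1.25 0.   0.08]
DELTA rot [0.1 0.7 0. ] shift [202.3 315.3   7.7] dist 374.7
```

View pics/w15.png

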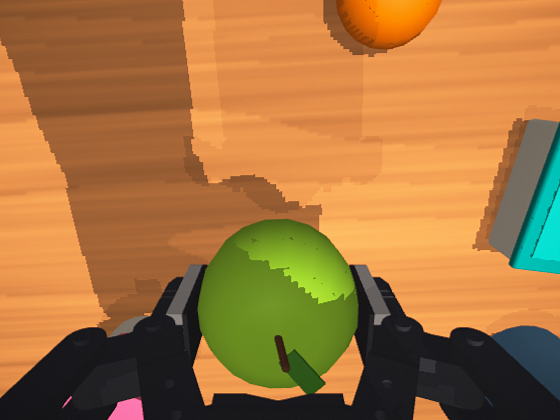

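The apple is held upright. On to the yellow box's free small compartment (+x).

play_rows:
  series:
    - [[0,0,0,8,13,0,0.3],[0,0,0,24,38,0,0.3],[0,0,0,42,67,0,0.3],[0,0,0,60,96,0,0.3],[0,0,0,78,125,0,0.3]]

```text
time_s: 19.95
tool_pos: [0.6003, 0.141, 0.1101]
tool_rot: [0.03, 1.0, 0.0, 0.0]
contact_force: [-0.0, 0.2, -0.6]
finger_gap: 0.0584
```

play_rows:
  series:
    - [[0,0,0,18,29,0,0.3],[0,0,0,36,58,0,0.3],[0,0,0,54,87,0,0.3],[0,0,0,72,115,0,0.3],[0,0,0,88,140,0,0.3]]

```text
time_s: 20.37
tool_pos: [0.5203, 0.2869, 0.1102]
tool_rot: [0.029, 1.0, 0.0, 0.0]
contact_force: [0.1, 0.7, -0.3]
finger_gap: 0.0578
```

play_rows:
  series:
    - [[0,0,0,13,21,0,0.3],[0,0,0,23,38,0,0.3],[0,0,0,30,48,0,0.3],[0,0,0,32,51,0,0.3],[0,0,0,32,51,0,0.3]]

```text
time_s: 20.78
tool_pos: [0.4923, 0.3383, 0.1097]
tool_rot: [0.029, 1.0, -0.0, 0.0]
contact_force: [0.5, 0.4, -0.7]
finger_gap: 0.0583
```

```bash
python3 - <<'E'
from h import *
c=manip.camera('wrist'); save(c,'w16'); np.savez('pics/w16.npz',**c)
E
python3 go.py 492 337.5 15 86.6
```

```text
t 20.83 tcp [492.8 337.4 109.7] yaw 86.6 gap 58.1 F [ 0.2 -0.6 -0.7] q [ 0.6   0.51  0.07  1.14 -0.    0.66]
DELTA rot [-0.  0.  0.] shift [ 0.9  0.1 94.7] dist 94.7
```

View pics/w16.png

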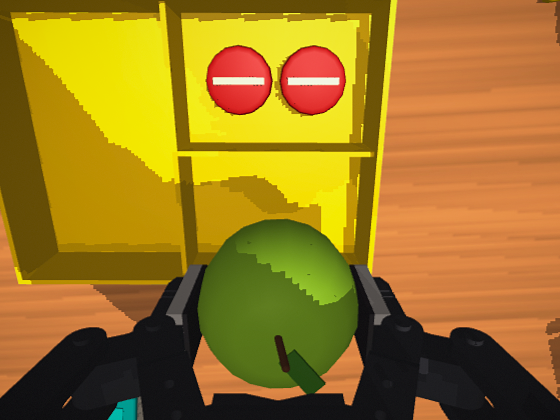

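```bash
python3 - <<'E'
from h import *
c=dict(np.load('pics/w16.npz'))
for n,u,v,z in [('divider L end',182,153,.038),('divider R end',372,154,.038),('corner out',22,283,.045)]:
    p=world(c,u,v,z)*1000; a=np.radians(-3.4); d=p[:2]-[448.5,288.5]
    print(n,p.round(1),'box',(np.array([[np.cos(a),np.sin(a)],[-np.sin(a),np.cos(a)]])@d).round(1), (world(c,u,v)*1000).round(1))
E
```

```text
divider L end [447.9 284.8  38. ] box [-0.4 -3.7] [447.8 285.   38.7]
divider R end [455.  395.8  38. ] box [  0.2 107.5] [455.  395.7  38.2]
corner out [523.5 173.4  45. ] box [  81.7 -110.5] [523.8 172.9  44.4]
```

Box frame confirmed to 1–2 mm. Lowering.

play_rows:
  series:
    - [[0,0,0,1,0,15,0.3],[0,0,0,1,0,36,0.3],[0,0,0,1,0,58,0.3],[0,0,0,1,0,76,0.3],[0,0,0,1,0,85,0.3]]

```text
time_s: 21.25
tool_pos: [0.4911, 0.3351, 0.0219]
tool_rot: [0.031, 1.0, -0.001, -0.002]
contact_force: [0.1, -0.5, -1.8]
finger_gap: 0.0577
```

play_rows:
  series:
    - [[0,0,0,0,0,2,0.3],[0,0,0,0,0,4,0.3],[0,0,0,0,0,6,0.3],[0,0,0,0,0,8,0.3],[0,0,0,0,0,8,0.3]]

```text
time_s: 21.67
tool_pos: [0.4922, 0.3381, 0.0172]
tool_rot: [0.03, 1.0, 0.0, 0.001]
contact_force: [0.2, -0.1, -0.5]
finger_gap: 0.058
```

play_rows:
  series:
    - [[0,0,0,0,0,1,0.3],[0,0,0,0,0,2,0.3],[0,0,0,0,0,3,0.3],[0,0,0,0,0,3,0.3],[0,0,0,0,0,3,0.3]]

```text
time_s: 22.08
tool_pos: [0.4921, 0.3382, 0.0152]
tool_rot: [0.03, 1.0, 0.0, 0.001]
contact_force: [-1.8, -1.0, 8.1]
finger_gap: 0.0581
```

play_rows:
  series:
    - [[0,0,0,0,0,-0.5,0.5],[0,0,0,0,0,-0.5,0.72],[0,0,0,0,0,-0.5,0.8],[0,0,0,0,0,-0.5,0.85],[0,0,0,0,0,-0.5,0.85]]

```text
time_s: 22.5
tool_pos: [0.4916, 0.3377, 0.0138]
tool_rot: [0.03, 1.0, -0.0, -0.0]
contact_force: [-0.4, 0.2, 0.3]
finger_gap: 0.0726
```

play_rows:
  series:
    - [[0,0,0,0,0,-6,0.85],[0,0,0,0,0,-20,0.85],[0,0,0,0,0,-45,0.85],[0,0,0,0,0,-80,0.85],[0,0,0,0,0,-95,0.85]]

```text
time_s: 22.92
tool_pos: [0.4932, 0.3389, 0.1134]
tool_rot: [0.03, 1.0, 0.002, 0.002]
contact_force: [0.3, 0.8, 0.7]
finger_gap: 0.0727
```

```bash
python3 - <<'E'
from h import *
c=manip.camera('wrist'); save(c,'w17')
E
python3 go.py 670.5 193 110 79.1
```

```text
t 22.97 tcp [494.7 339.9 115.9] yaw 86.6 gap 72.6 F [0.9 0.8 1.9] q [0.6  0.5  0.08 1.14 0.   0.66]
DELTA rot [0.4 0.4 7.5] shift [-184.2 -136.2    6.5] dist 229.2
```

View pics/w17.png

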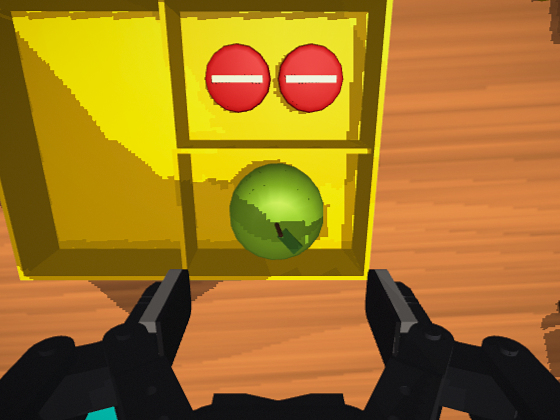

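The green apple stands in the yellow box's free small compartment, at (277,212). Now the tub.

play_rows:
  series:
    - [[0,0,1.5,-19,-14,0,1],[0,0,3,-48,-36,0,1],[0,0,4.5,-78,-58,0,1],[0,0,6,-108,-80,0,1],[0,0,7.5,-138,-102,0,1]]

```text
time_s: 23.38
tool_pos: [0.6243, 0.2268, 0.1093]
tool_rot: [0.095, 0.995, 0.0, 0.0]
contact_force: [0.3, 0.9, -0.1]
finger_gap: 0.0858
```

```bash
python3 go.py 670.5 193 110 79.1
```

```text
t 23.38 tcp [624.3 226.8 109.3] yaw 79.1 gap 85.8 F [ 0.3  0.9 -0.1] q [0.35 0.64 0.29 1.23 0.   0.54]
DELTA rot [ 0.  0. -0.] shift [-51.8 -24.4  -0.7] dist 57.2
```

play_rows:
  series:
    - [[0,0,0,-22,-10,0,1],[0,0,0,-38,-18,0,1],[0,0,0,-46,-22,0,1],[0,0,0,-48,-23,0,1],[0,0,0,-48,-23,0,1]]

```text
time_s: 23.8
tool_pos: [0.6659, 0.196, 0.1086]
tool_rot: [0.095, 0.995, 0.0, -0.0]
contact_force: [0.5, -0.5, -0.2]
finger_gap: 0.0852
```

```bash
python3 - <<'E'
from h import *
c=manip.camera('wrist'); save(c,'w18'); P=cloud(c)
hsv=cv2.cvtColor(c['img'],cv2.COLOR_RGB2HSV)
m=(cv2.inRange(hsv,(78,100,60),(98,255,255))>0)&(P[:,:,2]>.03)
n,l,s,ce=cv2.connectedComponentsWithStats(m.astype(np.uint8))
for i in range(1,n):
    if s[i,4]>800: q=(P[l==i]*1000).astype(np.float32); print(s[i],cv2.minAreaRect(np.ascontiguousarray(q[:,:2])),np.median(q[:,2]))
E
python3 go.py 670.5 193 11 79.1
```

```text
[  234   150    79   144 10731] ((651.77392578125, 196.10531616210938), (46.53741455078125, 132.5962371826172), 79.13542175292969) 38.712177
t 23.85 tcp [665.4 196.6 108.8] yaw 79.1 gap 85.6 F [-1.   0.5  0.9] q [0.29 0.7  0.41 1.28 0.   0.48]
DELTA rot [-0.  -0.1  0. ] shift [-5.8 -2.6 97.8] dist 98.0
```

View pics/w18.png

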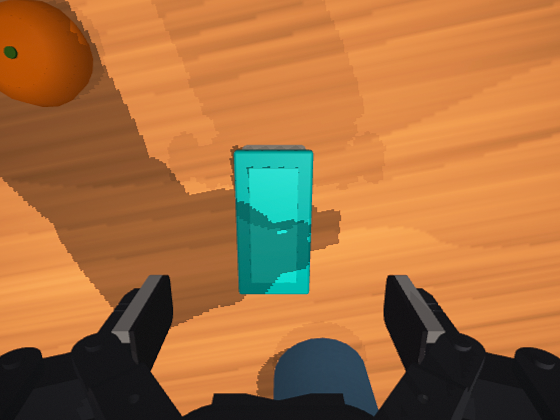

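```bash
python3 - <<'E'
from h import *
c=manip.camera('wrist')
for u,v in [(234,150),(313,150),(239,294),(310,294)]: print((world(c,u,v,.038)*1000).round(1))
print(np.mean([world(c,u,v,.038)*1000 for u,v in [(234,150),(313,150),(239,294),(310,294)]],axis=0))
E
python3 go.py 670.5 193 11 79.1
```

```text
[618.1 180.   38. ]
[626.8 225.1  38. ]
[712.  161.7  38. ]
[720.9 207.8  38. ]
[669.48257653 193.63763244  38.        ]
t 23.9 tcp [665.1 197.1 108.9] yaw 79.2 gap 85.0 F [-0.7 -0.1  0.2] q [0.29 0.7  0.41 1.28 0.   0.48]
DELTA rot [-0.  -0.1  0.1] shift [-6.2 -3.  97.9] dist 98.1
```

```bash
python3 - <<'E'
from h import *
c=dict(np.load('pics/top0.npz')); P=cloud(c)*1000
q=P[60:130,155:212].reshape(-1,3); q=q[(q[:,2]>15)&(q[:,2]<200)]; print(q.min(0),q.max(0))
E
```

```text
[782.69395269 162.15828146  15.02737733] [894.34067752 240.56210824  92.4176513 ]
```

The tub is centred at (670,193.5) with a 96 × 47 mm lid. The mug starts at x = 783, so it is clear. Descending.

play_rows:
  series:
    - [[0,0,0,-5,-3,18,1],[0,0,0,-5,-3,42,1],[0,0,0,-5,-3,68,1],[0,0,0,-5,-3,90,1],[0,0,0,-5,-3,97,1]]

```text
time_s: 24.32
tool_pos: [0.6665, 0.1929, 0.0079]
tool_rot: [0.094, 0.996, -0.001, -0.003]
contact_force: [-1.2, 0.1, -1.0]
finger_gap: 0.0854
```

play_rows:
  series:
    - [[0,0,0,0,0,0,0.75],[0,0,0,0,0,0,0.6],[0,0,0,0,0,0,0.4],[0,0,0,0,0,0,0.3],[0,0,0,0,0,0,0.2]]
  grip_force: 30

```text
time_s: 24.73
tool_pos: [0.672, 0.1929, 0.0146]
tool_rot: [0.095, 0.995, 0.001, 0.002]
contact_force: [-1.4, 0.6, 5.3]
finger_gap: 0.0464
```

play_rows:
  series:
    - [[0,0,0,0,0,0,0.2],[0,0,0,0,0,-8,0.2],[0,0,0,0,0,-30,0.2],[0,0,0,0,0,-65,0.2],[0,0,0,0,0,-90,0.2]]

```text
time_s: 25.15
tool_pos: [0.6703, 0.1919, 0.1037]
tool_rot: [0.095, 0.995, -0.0, -0.0]
contact_force: [1.2, -0.3, -0.1]
finger_gap: 0.0461
```

```bash
python3 - <<'E'
from h import *
c=manip.camera('wrist'); save(c,'w19')
E
python3 go.py 445 229.5 105 86.6
```

```text
t 25.2 tcp [673.7 192.9 110.7] yaw 79.1 gap 46.2 F [1.4 0.6 4. ] q [ 0.28  0.7   0.42  1.28 -0.    0.47]
DELTA rot [ 0.2  0.5 -7.5] shift [231.5  -7.4   3.5] dist 231.7
```

View pics/w19.png

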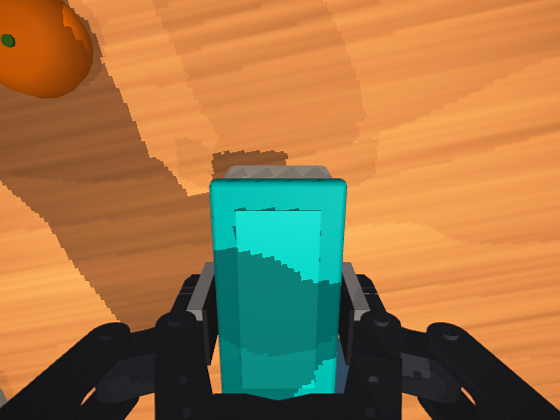

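The tub is held level. Moving it to the yellow box's long compartment.

play_rows:
  series:
    - [[0,0,-1.5,14,0,0,0.2],[0,0,-3,44,-1,0,0.2],[0,0,-4.5,79,-2,0,0.2],[0,0,-6,114,-3,0,0.2],[0,0,-7.5,149,-4,0,0.2]]

```text
time_s: 25.62
tool_pos: [0.5216, 0.2161, 0.1018]
tool_rot: [0.029, 1.0, -0.0, -0.0]
contact_force: [-0.7, 0.6, -1.2]
finger_gap: 0.0464
```

```bash
python3 go.py 445 229.5 105 86.6
```

```text
t 25.62 tcp [521.6 216.1 101.8] yaw 86.6 gap 46.4 F [-0.7  0.6 -1.2] q [ 0.39  0.45 -0.04  1.08 -0.    0.45]
DELTA rot [-0. -0.  0.] shift [77.3  8.9 -3.1] dist 77.9
```

play_rows:
  series:
    - [[0,0,0,30,3,0,0.2],[0,0,0,55,6,0,0.2],[0,0,0,70,8,0,0.2],[0,0,0,74,9,0,0.2],[0,0,0,74,9,0,0.2]]

```text
time_s: 26.03
tool_pos: [0.4494, 0.23, 0.1024]
tool_rot: [0.029, 1.0, -0.0, 0.0]
contact_force: [-0.9, -0.7, -0.5]
finger_gap: 0.0462
```

```bash
python3 - <<'E'
from h import *
c=manip.camera('wrist'); save(c,'w20')
E
python3 go.py 445 229.5 18 86.6
```

```text
t 26.08 tcp [450.7 230.  102.5] yaw 86.6 gap 46.3 F [-0.4  0.  -0.8] q [ 0.47  0.35 -0.2   1.02 -0.    0.53]
DELTA rot [0.  0.1 0. ] shift [ 5.8 -0.9 84.5] dist 84.7
```

View pics/w20.png

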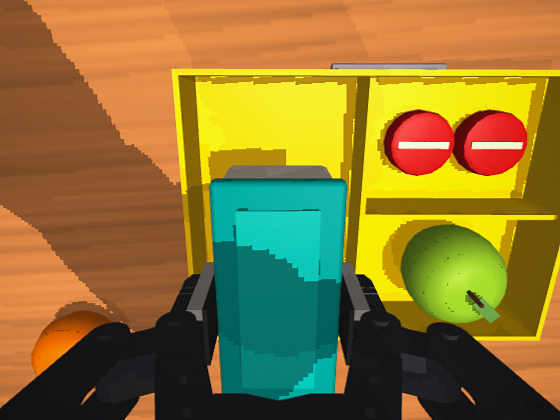

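play_rows:
  series:
    - [[0,0,0,2,0,14,0.2],[0,0,0,4,-1,34,0.2],[0,0,0,5,-1,54,0.2],[0,0,0,5,-1,70,0.2],[0,0,0,5,-1,77,0.2]]

```text
time_s: 26.5
tool_pos: [0.4452, 0.2282, 0.0228]
tool_rot: [0.03, 1.0, -0.001, -0.001]
contact_force: [-0.6, -0.3, -0.7]
finger_gap: 0.0465
```

play_rows:
  series:
    - [[0,0,0,0,0,1.5,0.2],[0,0,0,0,0,3,0.2],[0,0,0,0,0,4,0.2],[0,0,0,0,0,5,0.2],[0,0,0,0,0,5,0.2]]

```text
time_s: 26.92
tool_pos: [0.4458, 0.2295, 0.0207]
tool_rot: [0.03, 1.0, 0.0, 0.001]
contact_force: [-0.1, 0.8, -0.7]
finger_gap: 0.0464
```

play_rows:
  series:
    - [[0,0,0,0,0,1,0.2],[0,0,0,0,0,2,0.2],[0,0,0,0,0,3,0.2],[0,0,0,0,0,3,0.2],[0,0,0,0,0,3,0.2]]

```text
time_s: 27.33
tool_pos: [0.4454, 0.2294, 0.0185]
tool_rot: [0.03, 1.0, 0.0, 0.001]
contact_force: [-2.6, -1.0, 8.5]
finger_gap: 0.0457
```

play_rows:
  series:
    - [[0,0,0,0,0,-0.5,0.5],[0,0,0,0,0,-0.5,0.6],[0,0,0,0,0,-0.5,0.72],[0,0,0,0,0,-0.5,0.72],[0,0,0,0,0,-0.5,0.72]]

```text
time_s: 27.75
tool_pos: [0.445, 0.2291, 0.0173]
tool_rot: [0.03, 1.0, -0.0, -0.0]
contact_force: [0.8, 0.2, -0.9]
finger_gap: 0.0612
```

play_rows:
  series:
    - [[0,0,0,0,0,-6,0.72],[0,0,0,0,0,-20,0.72],[0,0,0,0,0,-45,0.72],[0,0,0,0,0,-80,0.72],[0,0,0,0,0,-115,0.72]]

```text
time_s: 28.17
tool_pos: [0.444, 0.2286, 0.1332]
tool_rot: [0.03, 1.0, -0.001, -0.001]
contact_force: [1.2, 0.2, -0.4]
finger_gap: 0.0616
```

play_rows:
  series:
    - [[0,0,0,0,-20,-10,0.72],[0,0,0,20,-50,-15,0.72],[0,0,0,40,-85,-18,0.72],[0,0,0,55,-110,-20,0.72],[0,0,0,60,-118,-20,0.72]]

```text
time_s: 28.58
tool_pos: [0.3751, 0.1122, 0.1529]
tool_rot: [0.031, 1.0, -0.001, -0.001]
contact_force: [-0.4, -0.6, 0.3]
finger_gap: 0.0614
```

```bash
python3 - <<'E'
from h import *
c=manip.camera('top'); save(c,'t21'); P=cloud(c)*1000
t0=cloud(dict(np.load('pics/top0.npz')))*1000
c2=manip.camera('scene'); save(c2,'s21')
for k,(a,b,x,y) in dict(purple=(296,285,334,323),mand=(226,224,260,256)).items():
    for Q in (t0,P):
        q=Q[b:y,a:x].reshape(-1,3); q=q[q[:,2]>12]; print(k,q.mean(0).round(1))
print(manip.observe()['time_s'],manip.observe()['tool_pos'],manip.observe()['finger_gap'])
E
```

```text
purple [425.2 -59.2  65.2]
purple [424.8 -59.4  62.7]
mand [543.9  76.6  46.7]
mand [543.9  76.7  45.6]
28.6833 [0.37734672 0.1138976  0.15303143] 0.06142720658769015
```

View pics/t21.png

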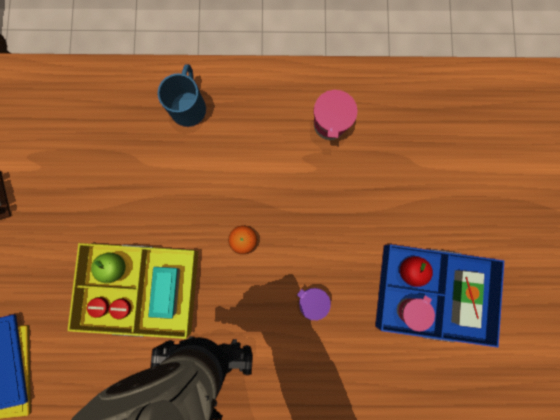

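View pics/s21.png

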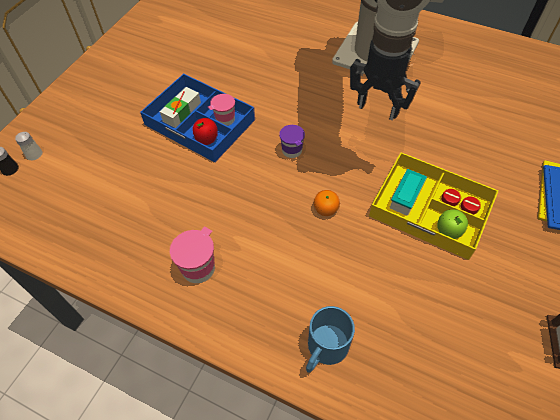

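All five items are in place: red apple (417,271), yoghurt (420,314), carton (470,298), green apple (108,267), tub (163,292). The spares have not moved. One last check on heights before handing in.

```bash
python3 - <<'E'
from h import *
c=manip.camera('top'); P=cloud(c)*1000
for k,(a,b,x,y,e) in dict(pot=(410,305,428,323,62),carton=(463,275,480,325,40),tub=(156,272,172,314,42),red=(403,256,431,285,68),green=(93,252,122,281,68)).items():
    q=P[b:y,a:x].reshape(-1,3); z=q[:,2]; print(k,'z p5/50/95/99',np.percentile(z,[5,50,95,99]).round(1),'expected top',e)
    t=q[z>34]; A=np.c_[t[:,:2],np.ones(len(t))]; 
    if k in('pot','carton','tub'):
        s=np.linalg.lstsq(A,t[:,2],rcond=None)[0]; print('  tilt deg',np.degrees(s[:2]).round(2))
E
```

```text
pot z p5/50/95/99 [60.2 62.3 64.1 64.6] expected top 62
  tilt deg [0.58 0.06]
carton z p5/50/95/99 [38.3 40.4 43.  44.2] expected top 40
  tilt deg [ 8.44 99.22]
tub z p5/50/95/99 [40.4 42.7 45.  46. ] expected top 42
  tilt deg [  12.09 -127.51]
red z p5/50/95/99 [ 3.9 55.4 61.3 67.2] expected top 68
green z p5/50/95/99 [ 3.8 55.2 60.5 66.6] expected top 68
```

The carton and tub tilt fits make no sense against their height spread. They probably include no-reading pixels, so I'll redo them filtered.

```bash
python3 - <<'E'
from h import *
c=manip.camera('top'); P=cloud(c)*1000
for k,(a,b,x,y) in dict(carton=(463,275,480,325),tub=(156,272,172,314)).items():
    q=P[b:y,a:x].reshape(-1,3); z=q[:,2]; print((z>60).sum()); t=q[(z>34)&(z<50)]; A=np.c_[t[:,:2],np.ones(len(t))]
    s=np.linalg.lstsq(A,t[:,2],rcond=None)[0]; print(k,'tilt deg',np.degrees(s[:2]).round(2))
manip.job_done()
E
```

```text
3
carton tilt deg [0.12 0.29]
0
tub tilt deg [0.32 0.42]
the job is handed in; nothing more can be done
```

I packed both lunch boxes in the order listed and handed the job in at about 29 s of the 128 s allowed.

- **Blue box:** the red apple and the smaller pink-lidded yoghurt each have their own small compartment. The carton lies flat and lengthways in the long one.
- **Yellow box:** the green apple is in the free small compartment, and the tub lies flat and lengthways in the long one.
- **Setting down:** each item was lowered until the wrist read 8–13 N of floor contact, then released.

**Last checks:**
- **Heights:** the pot, carton and tub tops were at 62, 40 and 43 mm, against 62, 40 and 42 expected. The apples' stalk tips read about 67 mm against 68.
- **Tilt:** the pot, carton and tub were within 0.6° of level.
- **Spares:** the purple-lidded yoghurt and the mandarin are within 0.5 mm of where they started.
- **Arm:** it was parked clear of everything.

**Disagreements:**
- The top and scene cameras differed by 2–5 mm, so I averaged them and checked each item with the wrist camera.
- The first tilt fit for the carton and tub gave nonsense values, probably from bad depth pixels. Refitting without out-of-range heights gave the tilt above.

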